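# Index the syringe arm over the acrylic cell

### The job

The dosing syringe on the swing arm now stands over the small beaker; bring it over the clear acrylic cell, which stands at the next hole to the left or to the right. Hook a fingertip under the flat top bar of the D-shaped pull ring and lift the spring pin clear of its hole, swing the arm that one hole, and let the pin down so that it drops fully home in the new hole; then take the finger out of the ring. Do not grip the ring, and leave the cell, the beakers and the bottle standing where they are.

Things in the scene. Friction and masses are not known exactly. Their poses are not given: they have to be found in the camera images.
- stand: Fixed dosing stand: grey tray plate 342x256x8 mm (local x -60..282), aluminium column, index plate (sector of radius 143 mm, top at z 78 mm) with five 10 mm holes 120 mm from the pivot at -40, -20, 0, 20, 40 deg. Origin: pivot axis at bench height; x to the middle hole, away from the robot; y left; z up. Three dark vessel pads at radius 225 mm, -20, 0, 20 deg.
- swing_arm (a joint): Angle of the swing arm about the stand's pivot, rad: 0 = middle hole (start), +0.349 = next hole to the left (+y), -0.349 = next to the right; stops at +-0.8. Pin home, it has 0.01 rad play; pin up, it turns with about 1 N at the ring. Bar 30 mm wide, top at 94 mm; hub (radius 29 mm) to 106 mm at the pivot; from 191 mm out the clamp and upright syringe, to 206 mm.
- index_pin (a joint): Height of the spring index pin, m: 0 = fully home; clear of the hole at 0.007 (let down between holes it rides there on the plate and snaps in when the arm is pushed on to a hole); upper stop 0.012. Spring force down 8 N at 0, 12 N at 0.010. Vertical, 8 mm thick, on the arm 120 mm from the pivot axis.
- pull_ring: Upright D-shaped pull ring of 7 mm steel wire on the pin, rising with it; its plane lies across the arm, so a finger leaning 30 to 45 deg (pointing down and outward along the arm) enters it from the pivot side. 40 mm wide inside. Pin home: inside of the round bottom at z 129.5 mm, outside of the flat top bar 170 mm. Origin: pin axis at bench height; x outward along the arm, y left.
- finger_rest: Thin dark rubber rest under the ring's flat top bar, where the fingertip lifts: a round bar 7 mm thick, 38 mm long across the arm, its centre 164 mm above the bench with the pin home. Pushing sideways on the inside of the ring's uprights swings the arm. Same origin and axes as the pull ring.
- rest_under (a point): Lowest point of the middle of the finger rest, on the pin axis; 160.5 mm above the bench with the pin home. The opening below it is 31 mm high.
- syringe_tip (a point): Nozzle tip of the upright syringe, fixed to the arm 225 mm from the pivot axis, 86 mm above the bench.
- acrylic_cell: Clear acrylic electrochemical cell, a square block with a round opening in the top and small side fittings, about 64 x 71 x 52 mm, 0.2 kg, loose on the tray plate at the left (+20 degrees) or right (-20 degrees) station. Origin: centre of its underside, below the opening.
- cell_mouth (a point): Centre of the round opening in the cell's top, 50 mm above its underside.
- beaker_small: Small glass beaker, 46 x 52 x 58 mm, loose on the middle station (0 degrees). Origin: centre of its underside.
- beaker_large: Larger glass beaker, 54 x 60 x 70 mm, loose on the station on the other side from the cell. Origin: centre of its underside.
- reagent_bottle: White screw-cap reagent bottle, 68 mm across, 134 mm tall, loose on the bench right of the stand. Origin: centre of its underside.
There are look-alikes about, which are no part of the job. Leave any purple look-alike of the acrylic_cell alone.

How it is judged:
By the outcome, as a careful person would: the job done as asked, in the order asked, and still so for the second after the job is handed in, with the robot touching nothing.
It also fails if it takes over 51 s, if anything falls off the work surface, if the arm or the gripper's body presses on something with over 40 N, if the wrist force passes 120 N, or if a joint passes its speed limit or range.

### The arm

A 6-joint arm with a two-finger parallel gripper is mounted at the origin on a cart in front of the work surface, level with it; the furniture and walls round the work are solid. World frame = base frame: x ahead of the robot, y to its left, z up, the work surface at z = 0. Lengths are in m, angles in rad, forces in N, time in s.
With the tool pointing down it reaches from about 0.4 to 0.825 m from the base axis. Payload 7 kg.
Tool frame: the origin (TCP) lies between the finger pads; the fingertips stand ctrl.finger_overhang ahead of it and the grasp point (between the pads) lies 11 mm behind it (ctrl.finger_overhang is the distance from the TCP to the fingertips, in m); z points along the fingers, y is the line along which they close (so a half turn about z gives the same grasp; the last joint's range is limited). The gripper opens to 88 mm and grips with 3 to 60 N. Pads are 19 mm wide; open, the fingers measure 130 mm over their backs; the gripper's body (78 mm by 193 mm) begins 47 mm behind the grasp point.
Start: joints at [1.55, 0.359, 0.012, 0, -1.224, -0.288], TCP at [0.205, 0.643, 0.235] pointing down, gripper open.
Joint ranges: [-3.07, 3.07], [-1.43, 2.12], [-1.02, 1.25], [-3.03, 1.67], [-3.05, -0], [-3.03, 3.03]. Speed limits (rad/s): [2.39, 2.39, 3.01, 3.14, 3.14, 3.14].

### API

Orientations are given as a 3x3 rotation matrix whose columns are the frame's x, y, z axes.
In Python, from bench import ctrl, snapshot, camera_model, models gives the robot as it stands.
- The arm moves only by the shell command python3 -m crank 'ROWS' [FORCE]. ROWS is JSON, a list of rows, each an object with "turn": the turn, a rotation vector about the tool's x, y, z in rad, a list of three; "translation": the shift along the tool's x, y, z in mm, a list of three; "jaw": the finger opening in mm, from 0 to 87.6. In form: [{"turn": [wx, wy, wz], "translation": [x, y, z], "jaw": jaw}, ...]. A call has 1 to 10 rows; each row is the pose to reach, as a shift and turn from the pose commanded when the call began, along the tool's axes at that moment; what a row does not reach only later rows make up. A row lasts 1/8 s, in which the tool goes at most 62.5 mm and 10.7 degrees, less where a joint would pass 70% of its speed; a pose out of reach is approached as far as the arm can. A call with a gripper value outside its range is refused whole. The fingers move at their own pace and stop on an object; FORCE is the grip in N (left out, the last holds). Time passes only in rows, so rows that repeat a pose let the fingers close. It gives the time, the measured TCP pose, the force, the opening and the grip force at its end, in the units of the state.
- ctrl.get_state(): the state, without advancing time (a new reading comes with each control period).
- snapshot(name): name is "scene" or "top"; returns the picture (400x640x3 uint8, red, green, blue); there is no depth.
- camera_model(name): a dict with "K" (3x3 intrinsics, pixels), "rvec" (rotation vector, rad) and "tvec" (3), from world to camera coordinates, as OpenCV has them. Camera axes: x right, y down, z forward; pixel columns grow to the right and rows downward; lengths in m; the calibration is good to about 2 mm. A picture is of the moment at which its call begins. camera_model takes no time and is no camera call.
- ctrl.finish_job(): hands the job in; it is judged then, once.
Trained networks look in the newest picture that a camera, given by its name, has taken for a name from the list of things; names that differ only in an ending like _2 or _b are one class to them, and where a whole thing is asked for, a point or a joint stands for the part that bears it (a point fixed in the world has none). Each returns a list of dicts, best first, with "conf" (0 to 1); they miss things now and then, are a little off and sometimes report something else, mostly with a low value. They report only what shows in the picture. A call takes as long as a camera call. They do not tell look-alikes from the thing itself.
- models.boxes_of(camera, query): "box" ([left, top, width, height] as shares, 0 to 1, of the picture: columns of its width, rows of its height, round what is visible of it).
- models.trace(camera, query): "region" (400x640 bool, what is visible of it) and "box" ([left, top, width, height] as shares, 0 to 1, of the picture: columns of its width, rows of its height, round what is visible of it).
The state is a dict: "clock": time; "joint_pos": joint angles; "dq": joint speeds; "tau": joint torques, N m; "ee_pos": TCP position; "tool_rot": TCP orientation; "force": force on the tool from outside, world axes, zero at the start; "torque": the same for the moment, N m; "grip_width": opening from 0.0 (shut) to 1.0 (fully open); "gripper_force": force on a finger pad.
Only numpy, scipy, OpenCV 4.12 (cv2) and the standard library are available. Lean on these libraries where they do the work, as an engineer would, in place of code of your own. Each camera call takes 0.05 s, during which the arm holds its last target. There are 200 camera calls.

## Working session

There is one attempt and no reset: what is moved stays moved. The work goes in short steps, Python scripts to look and compute and a shell command to move; the robot and the scene stay as the last step left them, time stands still between calls to the robot, and variables do not carry over. Pictures are saved under pics/ and viewed, at most 10 in all, crops included, and the job is handed in when it is done.

```bash
mkdir -p pics; ls; cat > h.py <<'E'
import numpy as np,cv2
from bench import ctrl,snapshot,camera_model,models
def P(c):
    m=camera_model(c);R=cv2.Rodrigues(np.array(m["rvec"],float))[0];return np.array(m["K"]),R,np.array(m["tvec"],float).ravel()
def proj(c,X):
    K,R,t=P(c);x=(np.atleast_2d(X)@R.T+t)@K.T;return x[:,:2]/x[:,2:]
def ray(c,u,v,z):
    K,R,t=P(c);o=-R.T@t;d=R.T@np.linalg.solve(K,[u,v,1.]);return o+d*(z-o[2])/d[2]
E
python3 - <<'E'
from h import *
for c in("scene","top"):
    im=snapshot(c);cv2.imwrite(f"pics/{c}0.png",im[:,:,::-1])
    K,R,t=P(c);print(c,-R.T@t,K[0,0])
    for q in("pull_ring","finger_rest","acrylic_cell","beaker_small","beaker_large","reagent_bottle","stand","syringe_tip","swing_arm"):
        print(q,[(np.round(np.array(b["box"])*[640,400,640,400]).tolist(),round(b["conf"],2)) for b in models.boxes_of(c,q)[:3]])
s=ctrl.get_state();print(s["clock"],s["ee_pos"],s["tool_rot"],ctrl.finger_overhang)
E
```

```text
pics
scene [-0.16486219 -0.95209473  0.651632  ] 482.99629437666226
pull_ring []
finger_rest []
acrylic_cell [([299.0, 172.0, 23.0, 20.0], 0.89), ([266.0, 170.0, 27.0, 20.0], 0.81), ([263.0, 187.0, 26.0, 23.0], 0.8)]
beaker_small [([354.0, 191.0, 19.0, 26.0], 0.59)]
beaker_large [([367.0, 198.0, 26.0, 34.0], 0.68)]
reagent_bottle [([356.0, 241.0, 36.0, 67.0], 0.68), ([331.0, 172.0, 14.0, 21.0], 0.24), ([324.0, 193.0, 25.0, 15.0], 0.22)]
stand [([252.0, 149.0, 156.0, 126.0], 0.64)]
syringe_tip [([289.0, 147.0, 82.0, 78.0], 0.84)]
swing_arm []
top [ 0.35721428 -0.11627666  1.26283966] 446.1180363821447
pull_ring [([312.0, 183.0, 25.0, 8.0], 0.43)]
finger_rest []
acrylic_cell [([205.0, 166.0, 23.0, 26.0], 0.96), ([232.0, 194.0, 26.0, 25.0], 0.88), ([239.0, 151.0, 25.0, 23.0], 0.75)]
beaker_small [([313.0, 150.0, 19.0, 15.0], 0.54)]
beaker_large [([338.0, 151.0, 20.0, 25.0], 0.82)]
reagent_bottle [([404.0, 236.0, 33.0, 20.0], 0.66), ([339.0, 149.0, 21.0, 26.0], 0.48)]
stand [([278.0, 137.0, 93.0, 126.0], 0.63)]
syringe_tip [([314.0, 137.0, 22.0, 111.0], 0.75)]
swing_arm [([310.0, 140.0, 21.0, 110.0], 0.71)]
1.0 [0.20514039 0.64303792 0.23455722] [[ 9.52699993e-01 -3.03912359e-01 -1.77379585e-05]
 [-3.03912360e-01 -9.52699993e-01 -1.49305085e-05]
 [-1.23613869e-05  1.96150802e-05 -1.00000000e+00]] 0.008
```

```bash
python3 - <<'E'
import cv2
a=cv2.imread("pics/top0.png")[110:290,190:450];cv2.imwrite("pics/t1.png",cv2.resize(a,None,fx=3,fy=3,interpolation=2))
a=cv2.imread("pics/scene0.png")[130:320,230:430];cv2.imwrite("pics/s1.png",cv2.resize(a,None,fx=3,fy=3,interpolation=2))
E
```

```text
(no output)
```

View pics/t1.png

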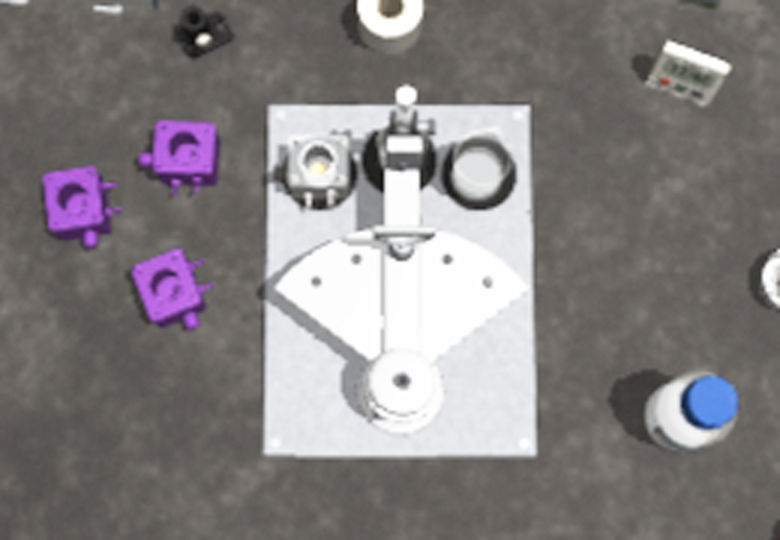

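View pics/s1.png

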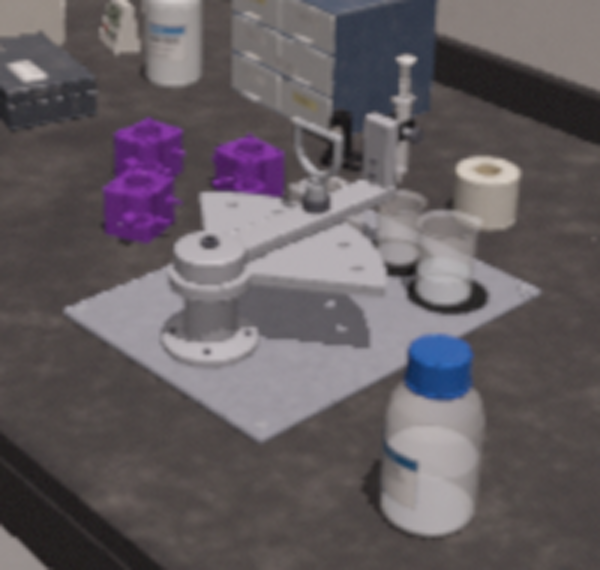

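Crops show the clear cell on the left (+20°) station, at top-picture px about (297,167). The ring's bar is at about (315–335,188), with the big beaker on the right and the bottle at far right. The purple cells at far left are look-alikes. Next I fit the stand's pose.

```bash
python3 - <<'E'
from h import *
from scipy.optimize import least_squares
c=np.array([(268,104),(530,104),(537,456),(263,456)])/3.+[190,110]
L=np.array([[.282,.128,.008],[.282,-.128,.008],[-.06,-.128,.008],[-.06,.128,.008]])
ho=np.array([(316,282),(356,259),(447,259),(488,282)])/3.+[190,110]
LH=np.array([[.12*np.cos(a),.12*np.sin(a),.078] for a in np.radians([40,20,-20,-40])])
LL=np.vstack([L,LH]);cc=np.vstack([c,ho])
def W(p,X):
    s,k=np.sin(p[2]),np.cos(p[2]);return np.c_[p[0]+k*X[:,0]-s*X[:,1],p[1]+s*X[:,0]+k*X[:,1],X[:,2]]
r=least_squares(lambda p:(proj("top",W(p,LL))-cc).ravel(),[.3,-.1,0]);print(r.x,np.round(r.fun.reshape(-1,2),1).tolist())
p=r.x
Q=np.array([[.12,.02,.1665],[.12,-.02,.1665],[.12,0,.164],[0,0,.106]])
print(W(p,Q));
for k in("top","scene"):print(k,proj(k,W(p,Q)).round(1).tolist())
print("ring ends top obs",np.array([(375,236),(434,236)])/3+[190,110], "hub",np.array([403,380])/3+[190,110])
print("scene obs ring bar",np.array([(297,122),(337,147)])/3+[230,130],"hub",np.array([209,243])/3+[230,130])
E
```

```text
[ 0.48253055 -0.15061996  0.02535474] [[-0.1, -0.3], [-0.1, 0.0], [0.2, 0.0], [-0.1, 0.0], [0.1, -0.0], [0.1, 0.1], [0.1, 0.1], [-0.2, 0.0]]
[[ 0.60198494 -0.12758414  0.1665    ]
 [ 0.60299902 -0.16757129  0.1665    ]
 [ 0.60249198 -0.14757771  0.164     ]
 [ 0.48253055 -0.15061996  0.106     ]]
top [[317.1, 186.7], [333.0, 186.7], [325.0, 186.9], [324.5, 236.8]]
scene [[330.2, 171.4], [341.3, 176.3], [335.7, 174.7], [299.4, 209.9]]
ring ends top obs [[315.         188.66666667]
 [334.66666667 188.66666667]] hub [324.33333333 236.66666667]
scene obs ring bar [[329.         170.66666667]
 [342.33333333 179.        ]] hub [299.66666667 211.        ]
```

```bash
cat >> h.py <<'E'
from scipy.spatial.transform import Rotation as Ro
PX,PY,PSI=.48253,-.15062,.02535
def tgt(xc,zc,lat,up=0,ang=0,L=np.pi/4):
    """TCP target (world) from bar centre (pin home): xc,zc mm in tool x,z; lat mm left; up mm; arm ang rad"""
    a=PSI+ang;o=np.array([np.cos(a),np.sin(a),0]);l=np.array([-o[1],o[0],0]);u=np.array([0,0,1.])
    z=np.sin(L)*o-np.cos(L)*u;y=-l;x=np.cross(y,z);R=np.c_[x,y,z]
    return np.array([PX,PY,.164])+.12*o+(xc*x+zc*z+lat*l+up*u)/1000,R
def rel(p,R,ref=None):
    s=ctrl.get_state();p0,R0=ref or (np.array(s["ee_pos"]),np.array(s["tool_rot"]).reshape(3,3))
    print("turn",Ro.from_matrix(R0.T@R).as_rotvec().round(4).tolist(),"trans",(R0.T@(p-p0)*1000).round(1).tolist())
E
python3 -c "
from h import *
rel(*tgt(-17,-36,55,up=110));rel(*tgt(-17,-36,55,up=110),ref=tgt(-17,-36,55));print(tgt(-17,-36,55))"
```

```text
turn [0.1312, 0.7779, -0.3167] trans [565.4, 592.8, -52.9]
turn [0.0, 0.0, 0.0] trans [77.8, 0.0, -77.8]
(array([ 0.56363273, -0.09354593,  0.17743503]), array([[ 0.70687959,  0.02534729,  0.70687959],
       [ 0.01792324, -0.99967871,  0.01792324],
       [ 0.70710678, -0.        , -0.70710678]]))
```

```bash
python3 -m crank '[{"turn":[0,0,-0.1],"translation":[60,60,-55],"jaw":87.6},{"turn":[0.1312,0.7779,-0.3167],"translation":[565,593,-53],"jaw":87.6},{"turn":[0.1312,0.7779,-0.3167],"translation":[565,593,-53],"jaw":87.6},{"turn":[0.1312,0.7779,-0.3167],"translation":[565,593,-53],"jaw":87.6},{"turn":[0.1312,0.7779,-0.3167],"translation":[565,593,-53],"jaw":87.6},{"turn":[0.1312,0.7779,-0.3167],"translation":[565,593,-53],"jaw":87.6},{"turn":[0.1312,0.7779,-0.3167],"translation":[565,593,-53],"jaw":87.6},{"turn":[0.1312,0.7779,-0.3167],"translation":[565,593,-53],"jaw":87.6},{"turn":[0.1312,0.7779,-0.3167],"translation":[565,593,-53],"jaw":87.6},{"turn":[0.1312,0.7779,-0.3167],"translation":[565,593,-53],"jaw":87.6}]'
python3 -c "
from h import *
rel(*tgt(-17,-36,55,up=110));print(ctrl.get_state()['joint_pos'])"
```

```text
clock: 2.25
ee_pos: [0.4821, 0.1322, 0.3502]
tool_rot: [[0.722, 0.024, 0.691], [0.018, -1.0, 0.017], [0.691, 0.0, -0.723]]
force: [2.3, 1.2, -1.9]
grip_width: 0.997
gripper_force: 0.0
turn [0.0009, 0.0222, -0.0007] trans [11.6, 227.7, 98.0]
[ 0.9138378  -0.39966748 -1.01557756  1.00848207 -0.68773566 -0.0438729 ]
```

```bash
python3 -m crank '[{"turn":[0,0.0222,0],"translation":[12,228,98],"jaw":87.6},{"turn":[0,0.0222,0],"translation":[12,228,98],"jaw":87.6},{"turn":[0,0.0222,0],"translation":[12,228,98],"jaw":87.6},{"turn":[0,0.0222,0],"translation":[12,228,98],"jaw":87.6},{"turn":[0,0.0222,0],"translation":[12,228,98],"jaw":87.6},{"turn":[0,0.0222,0],"translation":[12,228,98],"jaw":87.6}]'
python3 -c "
from h import *
rel(*tgt(-17,-36,55,up=110));print(ctrl.get_state()['joint_pos'])
rel(*tgt(-17,-36,55))"
```

```text
clock: 3.0
ee_pos: [0.5628, -0.0998, 0.2929]
tool_rot: [[0.72, 0.025, 0.694], [0.015, -1.0, 0.02], [0.694, -0.004, -0.72]]
force: [0.9, 0.2, 0.6]
grip_width: 1.001
gripper_force: 0.0
turn [-0.0025, 0.018, -0.0032] trans [-3.0, -6.2, 4.6]
[ 0.03651631 -0.21713588 -1.01643891  0.90591955 -0.00663234  0.65366856]
turn [-0.0025, 0.018, -0.0032] trans [-79.4, -5.8, 83.8]
```

```bash
cat > kin.py <<'E'
from h import *
from scipy.optimize import least_squares
D=[([1.55,.359,.012,0,-1.224,-.288],[.205,.643,.235]),([.9138378,-.39966748,-1.01557756,1.00848207,-.68773566,-.0438729],[.4821,.1322,.3502]),([.03651631,-.21713588,-1.01643891,.90591955,-.00663234,.65366856],[.5628,-.0998,.2929])]
def E(ax,a):return Ro.from_euler(ax,a).as_matrix()
def fk(q,k,s4=1):
    a,h,L1,e,L2,T,b=k
    f=E('y',q[1]-q[2]);A=E('z',q[0])
    w=np.array([a,0,h])+E('y',q[1])@[b,0,L1]+f@[L2,0,e]
    Rt=f@E('x',s4*q[3])@E('y',-q[4])@E('x',s4*q[5])
    p=A@(w+Rt@[T,0,0]);R=A@Rt
    return p,R@np.array([[0,0,1],[0,-1.,0],[1,0,0]])   # z_tool=x_f, x_tool=+z.. 
E
python3 - <<'E'
from kin import *
print([m for m in dir(ctrl) if m[0]!='_'])
s=ctrl.get_state();print(np.array(s["tool_rot"]).reshape(3,3).round(3).tolist())
for s4 in(1,-1):
    r=least_squares(lambda k:np.r_[np.concatenate([fk(q,k,s4)[0]-p for q,p in D]),1e-4*(k-[0,.3,.4,0,.4,.25,0])],[0,.3,.4,0,.4,.25,0])
    print(s4,r.x.round(3),np.abs(r.fun).max().round(4))
    for q,p in D:print(fk(q,r.x,s4)[1].round(2).tolist())
E
```

```text
['MotionError', 'finger_overhang', 'finish_job', 'get_state']
[[0.72, 0.025, 0.694], [0.015, -1.0, 0.02], [0.694, -0.004, -0.72]]
1 [ 0.493 -1.747  0.421  0.971 -0.667 -0.563  0.324] 0.1915
[[-0.26, 0.96, -0.0], [0.96, 0.26, -0.0], [-0.0, -0.0, -1.0]]
[[0.97, 0.17, -0.16], [0.23, -0.7, 0.67], [-0.0, -0.69, -0.72]]
[[0.05, -0.72, 0.69], [-1.0, -0.04, 0.03], [0.0, -0.69, -0.72]]
-1 [-0.159  0.649  0.53  -0.114  0.579  0.563  0.122] 0.1915
[[0.3, 0.95, -0.0], [0.95, -0.3, -0.0], [-0.0, 0.0, -1.0]]
[[-0.02, 0.72, 0.69], [1.0, 0.02, 0.02], [-0.0, 0.69, -0.72]]
[[-0.02, 0.72, 0.69], [1.0, 0.02, 0.02], [0.0, 0.69, -0.72]]
```

```bash
cat >> kin.py <<'E'
def fk(q,k):
    h,L1,e,L2,T,v=k
    f=E('y',q[1]-q[2]);A=E('z',q[0])
    W=f@E('x',-q[3]);Rt=W@E('y',-q[4])@E('x',-q[5])
    p=A@(np.array([0,0,h])+E('y',q[1])@[0,0,L1]+f@[L2,0,e]+W@[0,v,0]+Rt@[T,0,0])
    return p,A@Rt@E('x',-np.pi/2)@np.array([[0,0,1],[0,1.,0],[-1,0,0]])
E
python3 - <<'E'
from kin import *
r=least_squares(lambda k:np.r_[np.concatenate([fk(q,k)[0]-p for q,p in D]),1e-4*(k-[.2,.4,0,.4,.25,-.19])],[.2,.4,0,.4,.25,-.19])
print(r.x.round(4).tolist(),r.fun.round(4))
for q,p in D:print(fk(q,r.x)[1].round(2).tolist())
print(np.round(ctrl.get_state()["tool_rot"],2).tolist())
E
```

```text
[0.1986, 0.6014, 0.0005, 0.4634, 0.3699, -0.1916] [-0.      0.     -0.0003 -0.0001  0.0002  0.0002  0.      0.0002  0.0001
 -0.      0.      0.      0.      0.     -0.    ]
[[0.95, -0.3, -0.0], [-0.3, -0.95, -0.0], [0.0, 0.0, -1.0]]
[[0.72, 0.02, 0.69], [0.02, -1.0, 0.02], [0.69, 0.0, -0.72]]
[[0.72, 0.02, 0.69], [0.02, -1.0, 0.02], [0.69, -0.0, -0.72]]
[[0.72, 0.02, 0.69], [0.02, -1.0, 0.02], [0.69, -0.0, -0.72]]
```

```bash
cat >> kin.py <<'E'
K=np.array([0.1986,0.6014,0.0005,0.4634,0.3699,-0.1916])
lo=np.array([-3.07,-1.43,-1.02,-3.03,-3.05,-3.03])+.02;hi=np.array([3.07,2.12,1.25,1.67,-0.0,3.03])-.02
def ik(p,R,q0):
    def f(q):
        a,B=fk(q,K);return np.r_[a-p,.3*Ro.from_matrix(B.T@R).as_rotvec()]
    r=least_squares(f,np.clip(q0,lo+1e-3,hi-1e-3),bounds=(lo,hi),xtol=1e-10,ftol=1e-12);return r.x,np.abs(r.fun).max()
def path(L,lat,flip):
    zi={35:8,40:6,45:4,30:10,50:4}[L]
    F=np.diag([-1,-1,1.]) if flip else np.eye(3)
    out=[]
    for xc,zc,up,an in[(-17,zi-40,100,0),(-17,zi-40,0,0),(-17,zi,0,0),(-17,zi,16,0),(-17,zi,16,.175),(-17,zi,16,.349),(-17,zi,0,.349)]:
        p,R=tgt(xc,zc,lat,up,an,np.radians(L));out.append((p,R@F))
    return out
E
python3 - <<'E'
from kin import *
rng=np.random.default_rng(0);qc=np.array(ctrl.get_state()["joint_pos"])
for L in(30,35,40,45):
  for lat in(55,-55):
    for flip in(0,1):
      P_=path(L,lat,flip);seen=[]
      for i in range(14):
        q,e=ik(*P_[2],qc if i==0 else rng.uniform(lo,hi))
        if e>1e-4 or any(np.abs(q-s).max()<.05 for s in seen):continue
        seen.append(q);qs=[q];ok=[]
        for k in(3,4,5,6):
            q2,e=ik(*P_[k],qs[-1]);qs.append(q2);ok.append(e)
        q2,e=ik(*P_[1],q);ok.append(e);q3,e=ik(*P_[0],q2);ok.append(e);qs+=[q2,q3]
        st=max(np.abs(qs[i+1]-qs[i]).max() for i in range(3))
        print(L,lat,flip,q.round(2),"errmax",round(max(ok),4),"maxj5",round(max(a[4] for a in qs),2),"minj3",round(min(a[2] for a in qs),2),"jump",round(st,2),"pre",q3.round(2))
E
```

```text
30 -55 0 [-0.04  0.15 -0.59 -0.11 -0.31  1.73] errmax 0.0 maxj5 -0.31 minj3 -0.59 jump 0.38 pre [-0.04 -0.04 -0.45 -0.06 -0.63  1.68]
30 -55 1 [-0.04  0.15 -0.59 -0.11 -0.31 -1.41] errmax 0.0 maxj5 -0.31 minj3 -0.59 jump 0.38 pre [-0.04 -0.04 -0.45 -0.06 -0.63 -1.47]
35 -55 0 [-0.05  0.13 -0.61 -0.21 -0.22  1.84] errmax 0.0 maxj5 -0.22 minj3 -0.63 jump 0.46 pre [-0.05 -0.07 -0.52 -0.09 -0.52  1.71]
35 -55 1 [-0.05  0.13 -0.61 -0.21 -0.22 -1.3 ] errmax 0.0 maxj5 -0.22 minj3 -0.63 jump 0.46 pre [-0.05 -0.07 -0.52 -0.09 -0.52 -1.43]
40 -55 0 [-0.1   0.13 -0.58 -0.44 -0.18  2.1 ] errmax 0.0 maxj5 -0.18 minj3 -0.63 jump 0.48 pre [-0.06 -0.1  -0.57 -0.14 -0.4   1.76]
40 -55 1 [-0.1   0.13 -0.58 -0.44 -0.18 -1.04] errmax 0.0 maxj5 -0.18 minj3 -0.63 jump 0.48 pre [-0.06 -0.1  -0.57 -0.14 -0.4  -1.38]
45 -55 0 [-0.21  0.13 -0.5  -0.8  -0.24  2.53] errmax 0.0007 maxj5 -0.23 minj3 -0.6 jump 0.36 pre [-0.08 -0.11 -0.6  -0.24 -0.31  1.87]
45 -55 1 [-0.21  0.13 -0.5  -0.8  -0.24 -0.62] errmax 0.0 maxj5 -0.23 minj3 -0.6 jump 0.36 pre [-0.08 -0.11 -0.6  -0.24 -0.31 -1.27]
```

```bash
python3 -c "
from kin import *
Q=path(40,-55,0)
rel(*Q[0]);print(Q[0][0])"
```

```text
turn [-0.0026, -0.0693, -0.0031] trans [-6.6, 103.8, 12.1]
[ 0.56901922 -0.20344471  0.27911812]
```

```bash
python3 -m crank '[{"turn":[0,-0.0693,0],"translation":[0,50,0],"jaw":87.6},{"turn":[0,-0.0693,-0.003],"translation":[-6.6,104,12],"jaw":87.6},{"turn":[0,-0.0693,-0.003],"translation":[-6.6,104,12],"jaw":87.6},{"turn":[0,-0.0693,-0.003],"translation":[-6.6,104,12],"jaw":87.6},{"turn":[0,-0.0693,-0.003],"translation":[-6.6,104,12],"jaw":87.6},{"turn":[0,-0.0693,-0.003],"translation":[-6.6,104,12],"jaw":87.6}]'
python3 -c "
from kin import *
Q=path(40,-55,0)
rel(*Q[0]);rel(*Q[1]);print(ctrl.get_state()['joint_pos'])"
```

```text
clock: 3.75
ee_pos: [0.57, -0.2013, 0.2813]
tool_rot: [[0.764, 0.031, 0.644], [0.023, -1.0, 0.02], [0.645, -0.001, -0.764]]
force: [0.6, -0.6, -0.3]
grip_width: 0.999
gripper_force: 0.0
turn [-0.0039, -0.0026, 0.0036] trans [-2.2, 2.1, 1.0]
turn [-0.0039, -0.0026, 0.0036] trans [-66.7, 2.2, 77.4]
[-0.05623495 -0.09782253 -0.56550905 -0.1428504  -0.40798446  1.76810802]
```

```bash
python3 -m crank '[{"turn":[0,0,0],"translation":[-25,2,28],"jaw":87.6},{"turn":[-0.004,-0.0026,0.0036],"translation":[-67,2,77],"jaw":87.6},{"turn":[-0.004,-0.0026,0.0036],"translation":[-67,2,77],"jaw":87.6},{"turn":[-0.004,-0.0026,0.0036],"translation":[-67,2,77],"jaw":87.6},{"turn":[-0.004,-0.0026,0.0036],"translation":[-67,2,77],"jaw":87.6},{"turn":[-0.004,-0.0026,0.0036],"translation":[-67,2,77],"jaw":87.6}]'
python3 -c "
from kin import *
Q=path(40,-55,0)
rel(*Q[1]);rel(*Q[2])
a=snapshot('top')[130:260,250:420];b=snapshot('scene')[110:240,250:420]
cv2.imwrite('pics/p2.png',cv2.resize(np.vstack([a,b])[:,:,::-1],None,fx=2.3,fy=2.3,interpolation=2))"
```

```text
clock: 4.5
ee_pos: [0.569, -0.203, 0.1806]
tool_rot: [[0.764, 0.026, 0.645], [0.02, -1.0, 0.018], [0.645, -0.001, -0.764]]
force: [-0.5, -0.3, 0.9]
grip_width: 1.0
gripper_force: 0.0
turn [-0.0013, -0.0026, 0.0004] trans [-1.0, 0.5, 1.2]
turn [-0.0013, -0.0026, 0.0004] trans [-1.1, 0.5, 41.2]
```

View pics/p2.png

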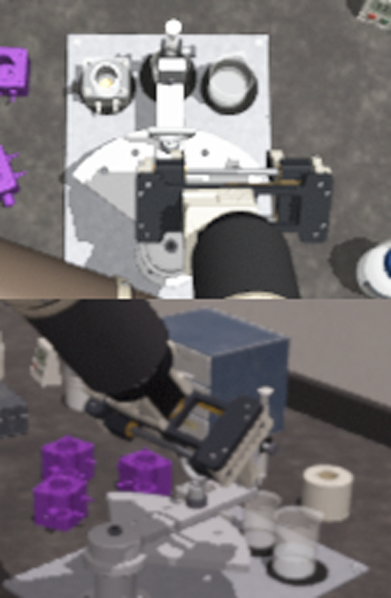

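The left fingertip at top-crop px (171,160) is lined up behind the ring bar (148–194,137). The body clears the hub and the bottle, so I insert.

```bash
python3 -m crank '[{"turn":[0,-0.0026,0],"translation":[-1,0.5,12],"jaw":87.6},{"turn":[0,-0.0026,0],"translation":[-1,0.5,24],"jaw":87.6},{"turn":[0,-0.0026,0],"translation":[-1,0.5,33],"jaw":87.6},{"turn":[0,-0.0026,0],"translation":[-1,0.5,41],"jaw":87.6},{"turn":[0,-0.0026,0],"translation":[-1,0.5,41],"jaw":87.6},{"turn":[0,-0.0026,0],"translation":[-1,0.5,41],"jaw":87.6}]'
python3 -c "
from kin import *
Q=path(40,-55,0)
rel(*Q[2]);rel(*Q[3]);p,R=Q[2]
rel(p+[0,0.01,0],R);print(ctrl.get_state()['torque'])"
```

```text
clock: 5.35
ee_pos: [0.5938, -0.2028, 0.1463]
tool_rot: [[0.768, 0.026, 0.64], [0.019, -1.0, 0.018], [0.64, -0.001, -0.768]]
force: [-0.2, -0.2, -0.3]
grip_width: 0.998
gripper_force: 0.0
turn [-0.0014, 0.0032, -0.0004] trans [2.1, -0.0, -1.1]
turn [-0.0014, 0.0032, -0.0004] trans [12.3, -0.0, -13.3]
turn [-0.0014, 0.0032, -0.0004] trans [2.3, -10.0, -0.9]
[-0.05472355  2.10843654 -0.02042043]
```

```bash
python3 -m crank '[{"turn":[0,0,0],"translation":[2,-3,-1],"jaw":87.6},{"turn":[0,0,0],"translation":[2,-6,-1],"jaw":87.6},{"turn":[0,0,0],"translation":[2,-7,-1],"jaw":87.6},{"turn":[0,0,0],"translation":[2,-7,-1],"jaw":87.6}]'
```

```text
clock: 5.85
ee_pos: [0.5945, -0.1955, 0.1485]
tool_rot: [[0.768, 0.026, 0.64], [0.019, -1.0, 0.018], [0.641, -0.001, -0.768]]
force: [-0.1, -0.1, 0.1]
grip_width: 1.0
gripper_force: 0.0
```

```bash
python3 -m crank '[{"turn":[0,0,0],"translation":[0,-1,0],"jaw":87.6},{"turn":[0,0,0],"translation":[0,-2,0],"jaw":87.6},{"turn":[0,0,0],"translation":[0,-2,0],"jaw":87.6}]'
```

```text
clock: 6.22
ee_pos: [0.5944, -0.1937, 0.1483]
tool_rot: [[0.768, 0.026, 0.64], [0.019, -1.0, 0.018], [0.64, -0.001, -0.768]]
force: [0.1, 0.8, -1.0]
grip_width: 0.999
gripper_force: 0.0
```

```bash
python3 -m crank '[{"turn":[0,0,0],"translation":[0,-1,0],"jaw":87.6},{"turn":[0,0,0],"translation":[0,-2,0],"jaw":87.6},{"turn":[0,0,0],"translation":[0,-2,0],"jaw":87.6}]'
```

```text
clock: 6.6
ee_pos: [0.5944, -0.1916, 0.1484]
tool_rot: [[0.768, 0.026, 0.64], [0.019, -1.0, 0.018], [0.64, -0.001, -0.768]]
force: [0.4, 0.0, 0.4]
grip_width: 0.999
gripper_force: 0.0
```

```bash
python3 -m crank '[{"turn":[0,0,0],"translation":[0,-1,0],"jaw":87.6},{"turn":[0,0,0],"translation":[0,-2,0],"jaw":87.6},{"turn":[0,0,0],"translation":[0,-2,0],"jaw":87.6}]'
```

```text
clock: 6.98
ee_pos: [0.5943, -0.1896, 0.1484]
tool_rot: [[0.768, 0.026, 0.64], [0.019, -1.0, 0.018], [0.64, -0.001, -0.768]]
force: [0.0, -0.4, -0.3]
grip_width: 0.997
gripper_force: 0.0
```

```bash
python3 -c "
from kin import *
a=snapshot('top')[160:230,290:380];b=snapshot('scene')[140:210,300:390]
cv2.imwrite('pics/p3.png',cv2.resize(np.hstack([a,b])[:,:,::-1],None,fx=4.4,fy=4.4,interpolation=2))"
```

```text
(no output)
```

View pics/p3.png

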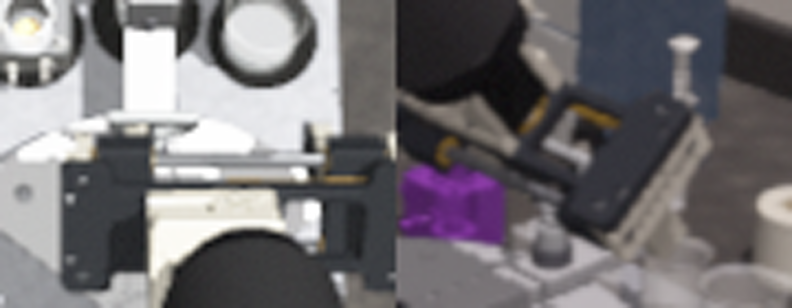

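The finger is behind and under the bar (top crop (105–197,118)). Its tip looks thinner than 21 mm and there is no contact yet, so I keep feeling left for the upright.

```bash
python3 -m crank '[{"turn":[0,0,0],"translation":[0,-1,0],"jaw":87.6},{"turn":[0,0,0],"translation":[0,-2,0],"jaw":87.6},{"turn":[0,0,0],"translation":[0,-3,0],"jaw":87.6},{"turn":[0,0,0],"translation":[0,-3,0],"jaw":87.6}]'
```

```text
clock: 7.58
ee_pos: [0.5943, -0.1866, 0.1484]
tool_rot: [[0.768, 0.026, 0.64], [0.019, -1.0, 0.018], [0.64, -0.001, -0.768]]
force: [-0.2, 0.6, 1.0]
grip_width: 0.998
gripper_force: 0.0
```

```bash
python3 -m crank '[{"turn":[0,0,0],"translation":[0,-1,0],"jaw":87.6},{"turn":[0,0,0],"translation":[0,-2,0],"jaw":87.6},{"turn":[0,0,0],"translation":[0,-2,0],"jaw":87.6}]'
```

```text
clock: 7.95
ee_pos: [0.5942, -0.1846, 0.1483]
tool_rot: [[0.768, 0.026, 0.64], [0.019, -1.0, 0.018], [0.64, -0.001, -0.768]]
force: [-0.2, -0.0, -0.2]
grip_width: 1.0
gripper_force: 0.0
```

```bash
python3 -m crank '[{"turn":[0,0,0],"translation":[1,0,3],"jaw":87.6},{"turn":[0,0,0],"translation":[1.5,0,6],"jaw":87.6},{"turn":[0,0,0],"translation":[1.5,0,6],"jaw":87.6},{"turn":[0,0,0],"translation":[1.5,0,6],"jaw":87.6}]'
```

```text
clock: 8.45
ee_pos: [0.5994, -0.1847, 0.1448]
tool_rot: [[0.768, 0.026, 0.64], [0.019, -1.0, 0.018], [0.641, -0.001, -0.768]]
force: [1.0, -1.1, -0.5]
grip_width: 1.0
gripper_force: 0.5
```

```bash
python3 -m crank '[{"turn":[0,0,0],"translation":[0,-1,0],"jaw":87.6},{"turn":[0,0,0],"translation":[0,-2,0],"jaw":87.6},{"turn":[0,0,0],"translation":[0,-2,0],"jaw":87.6}]'
```

```text
clock: 8.82
ee_pos: [0.5992, -0.1835, 0.1449]
tool_rot: [[0.767, 0.025, 0.641], [0.019, -1.0, 0.016], [0.641, -0.001, -0.768]]
force: [0.8, -10.3, -1.8]
grip_width: 0.998
gripper_force: 4.0
```

```bash
python3 -m crank '[{"turn":[0,0,0],"translation":[0,-1,0],"jaw":87.6},{"turn":[0,0,0],"translation":[0,-2,0],"jaw":87.6},{"turn":[0,0,0],"translation":[0,-2,0],"jaw":87.6}]'
```

```text
clock: 9.2
ee_pos: [0.5991, -0.1826, 0.145]
tool_rot: [[0.767, 0.024, 0.641], [0.018, -1.0, 0.015], [0.641, -0.0, -0.767]]
force: [2.8, -18.1, -2.5]
grip_width: 1.002
gripper_force: 8.0
```

```bash
python3 -m crank '[{"turn":[0,0,0],"translation":[0,5,0],"jaw":87.6},{"turn":[0,0,0],"translation":[0,9,0],"jaw":87.6},{"turn":[0,0,0],"translation":[1.3,9,-1.5],"jaw":87.6},{"turn":[0,0,0],"translation":[2.6,9,-3.1],"jaw":87.6},{"turn":[0,0,0],"translation":[2.6,9,-3.1],"jaw":87.6}]'
```

```text
clock: 9.82
ee_pos: [0.5992, -0.1892, 0.1489]
tool_rot: [[0.768, 0.027, 0.64], [0.02, -1.0, 0.018], [0.64, -0.001, -0.768]]
force: [0.5, 1.2, -0.8]
grip_width: 1.001
gripper_force: 0.0
```

```bash
python3 -m crank '[{"turn":[0,0,0],"translation":[1.3,0,-1.5],"jaw":87.6},{"turn":[0,0,0],"translation":[1.3,0,-1.5],"jaw":87.6}]'
```

```text
clock: 10.07
ee_pos: [0.5986, -0.1893, 0.1501]
tool_rot: [[0.769, 0.026, 0.639], [0.019, -1.0, 0.018], [0.639, -0.002, -0.769]]
force: [-1.6, 1.0, -1.5]
grip_width: 1.0
gripper_force: 1.3
```

```bash
python3 -m crank '[{"turn":[0,0,0],"translation":[1.3,0,-1.5],"jaw":87.6},{"turn":[0,0,0],"translation":[2.6,0,-3.1],"jaw":87.6},{"turn":[0,0,0],"translation":[3.8,0,-4.6],"jaw":87.6},{"turn":[0,0,0],"translation":[3.8,0,-4.6],"jaw":87.6}]'
```

```text
clock: 10.58
ee_pos: [0.5978, -0.1894, 0.1553]
tool_rot: [[0.77, 0.026, 0.637], [0.019, -1.0, 0.018], [0.638, -0.002, -0.77]]
force: [-5.5, 0.5, -9.4]
grip_width: 0.997
gripper_force: 5.2
```

```bash
python3 -m crank '[{"turn":[0,0,0],"translation":[1.3,0,-1.5],"jaw":87.6},{"turn":[0,0,0],"translation":[2.6,0,-3.1],"jaw":87.6},{"turn":[0,0,0],"translation":[4.2,0,-4.9],"jaw":87.6},{"turn":[0,0,0],"translation":[4.2,0,-4.9],"jaw":87.6}]'
python3 -c "
from kin import *
a=snapshot('scene')[140:230,290:380]
cv2.imwrite('pics/p4.png',cv2.resize(a[:,:,::-1],None,fx=6,fy=6,interpolation=2))"
```

```text
clock: 11.08
ee_pos: [0.5978, -0.1894, 0.1616]
tool_rot: [[0.77, 0.026, 0.637], [0.019, -1.0, 0.018], [0.638, -0.002, -0.77]]
force: [-4.9, -0.1, -12.7]
grip_width: 1.001
gripper_force: 5.9
```

View pics/p4.png

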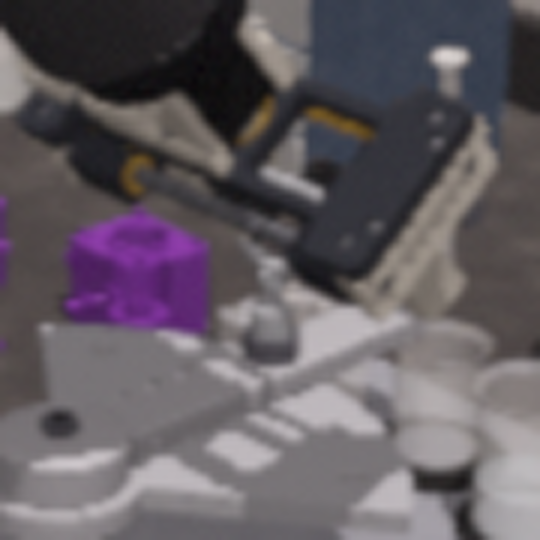

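The top of the pin stem at (270,290) is up and Fz agrees with about 10 mm of lift. Now the swing waypoints.

```bash
cat >> kin.py <<'E'
def arc(ths,up=0):
    s=ctrl.get_state();p0=np.array(s["ee_pos"]);R0=np.array(s["tool_rot"]).reshape(3,3);c=np.array([PX,PY,0])
    for t in ths:
        G=E('z',t);d=c+G@(p0-c)-p0+[0,0,up]
        print(round(t,3),(R0.T@[0,0,t]).round(3).tolist(),(R0.T@d*1000).round(1).tolist())
E
python3 -c "
from kin import *
arc(np.radians([2.5,5,7.5,10,12.5,15,17.5,20,22]))"
```

```text
0.044 [0.028, -0.0, -0.034] [1.3, -5.0, 1.1]
0.087 [0.056, -0.0, -0.067] [2.5, -10.1, 2.1]
0.131 [0.083, -0.0, -0.101] [3.4, -15.3, 2.9]
0.175 [0.111, -0.0, -0.134] [4.2, -20.5, 3.6]
0.218 [0.139, -0.0, -0.168] [4.9, -25.7, 4.1]
0.262 [0.167, -0.001, -0.202] [5.3, -31.0, 4.5]
0.305 [0.195, -0.001, -0.235] [5.6, -36.3, 4.7]
0.349 [0.223, -0.001, -0.269] [5.7, -41.6, 4.8]
0.384 [0.245, -0.001, -0.296] [5.6, -45.8, 4.8]
```

```bash
python3 -m crank '[{"turn":[0.014,0,-0.017],"translation":[0.7,-2.5,0.6],"jaw":87.6},{"turn":[0.028,0,-0.034],"translation":[1.3,-5,1.1],"jaw":87.6},{"turn":[0.056,0,-0.067],"translation":[2.5,-10.1,2.1],"jaw":87.6},{"turn":[0.083,0,-0.101],"translation":[3.4,-15.3,2.9],"jaw":87.6},{"turn":[0.111,0,-0.134],"translation":[4.2,-20.5,3.6],"jaw":87.6},{"turn":[0.139,0,-0.168],"translation":[4.9,-25.7,4.1],"jaw":87.6},{"turn":[0.167,0,-0.202],"translation":[5.3,-31,4.5],"jaw":87.6},{"turn":[0.181,0,-0.218],"translation":[5.5,-33.6,4.6],"jaw":87.6},{"turn":[0.195,0,-0.235],"translation":[5.6,-36.3,4.7],"jaw":87.6},{"turn":[0.195,0,-0.235],"translation":[5.6,-36.3,4.7],"jaw":87.6}]'
python3 - <<'E'
from kin import *
s=ctrl.get_state();p=s["ee_pos"];R=np.array(s["tool_rot"]).reshape(3,3);print("tool yaw",np.arctan2(R[1,2],R[0,2])-PSI)
im=snapshot("top")
c=im[130:230,270:390];cv2.imwrite("pics/p5.png",cv2.resize(c[:,:,::-1],None,fx=5,fy=5,interpolation=2))
# syringe top / predicted positions
for th in(0,.15,.25,.3,.349,.4):
    a=PSI+th;print(th,proj("top",[[PX+.12*np.cos(a)-y*np.sin(a),PY+.12*np.sin(a)+y*np.cos(a),.18] for y in(-.02,0,.02)]).round(1).tolist(),proj("top",[[PX+.225*np.cos(a),PY+.225*np.sin(a),.206]]).round(1).tolist())
E
```

```text
clock: 12.38
ee_pos: [0.6052, -0.1545, 0.1622]
tool_rot: [[0.727, 0.325, 0.604], [0.251, -0.946, 0.207], [0.639, 0.001, -0.769]]
force: [-4.6, -1.4, -13.7]
grip_width: 1.002
gripper_force: 6.1
tool yaw 0.3046473677525517
0 [[333.2, 185.6], [325.2, 185.5], [317.2, 185.5]] [[325.3, 141.8]]
0.15 [[325.9, 184.9], [318.0, 186.1], [310.0, 187.2]] [[311.7, 142.7]]
0.25 [[321.0, 185.1], [313.3, 187.0], [305.5, 188.9]] [[302.8, 144.4]]
0.3 [[318.6, 185.3], [310.9, 187.6], [303.2, 189.9]] [[298.4, 145.6]]
0.349 [[316.3, 185.7], [308.7, 188.3], [301.1, 191.0]] [[294.2, 146.9]]
0.4 [[313.8, 186.2], [306.4, 189.2], [298.9, 192.3]] [[289.8, 148.6]]
```

View pics/p5.png

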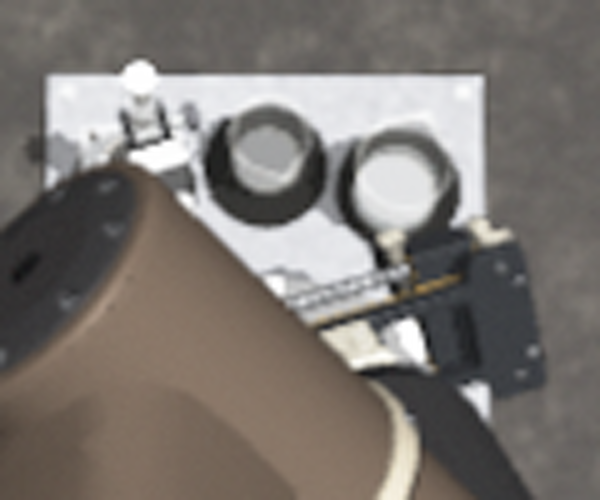

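The syringe top at top px (298,145.4) puts the arm at about 0.305 rad, moving with the finger. There is 2.5° left.

```bash
python3 -m crank '[{"turn":[0.014,0,-0.017],"translation":[0.7,-2.5,0.6],"jaw":87.6},{"turn":[0.028,0,-0.034],"translation":[1.3,-5,1.1],"jaw":87.6},{"turn":[0.028,0,-0.034],"translation":[1.3,-5,1.1],"jaw":87.6},{"turn":[0.028,0,-0.034],"translation":[1.3,-5,1.1],"jaw":87.6}]'
cat >> kin.py <<'E'
def theta():
    im=snapshot("top").astype(float);g=im.min(2)
    x0=np.array([proj("top",[[PX+.225*np.cos(PSI+t),PY+.225*np.sin(PSI+t),.206]])[0] for t in np.arange(.2,.45,.001)])
    m=np.zeros(g.shape,bool);m[138:149,284:306]=True;m&=g>200
    n,lab,st,ce=cv2.connectedComponentsWithStats(m.astype(np.uint8));print("blobs",st[1:].tolist(),ce[1:].round(1).tolist())
    for c in ce[1:]:print("th",.2+.001*np.argmin(((x0-c)**2).sum(1)),np.sqrt(((x0-c)**2).sum(1).min()).round(2))
E
python3 -c "
from kin import *
theta();s=ctrl.get_state();R=np.array(s['tool_rot']);print(np.arctan2(R[1,2],R[0,2])-PSI)"
```

```text
clock: 12.92
ee_pos: [0.6054, -0.1492, 0.1624]
tool_rot: [[0.715, 0.366, 0.595], [0.283, -0.93, 0.233], [0.639, 0.002, -0.769]]
force: [-3.6, -2.5, -12.2]
grip_width: 0.996
gripper_force: 6.0
blobs [[284, 144, 22, 5, 93]] [[294.5, 146.4]]
th 0.34400000000000003 0.45
0.3474832498301855
```

```bash
python3 -m crank '[{"turn":[0,0,0],"translation":[-1.3,0,1.5],"jaw":87.6},{"turn":[0,0,0],"translation":[-2.6,0,3.1],"jaw":87.6},{"turn":[0,0,0],"translation":[-3.8,0,4.6],"jaw":87.6},{"turn":[0,0,0],"translation":[-3.8,0,4.6],"jaw":87.6}]'
```

```text
clock: 13.48
ee_pos: [0.6054, -0.1493, 0.1566]
tool_rot: [[0.715, 0.367, 0.595], [0.283, -0.93, 0.233], [0.639, 0.002, -0.769]]
force: [-5.7, -1.6, -10.5]
grip_width: 1.0
gripper_force: 5.8
```

```bash
python3 -m crank '[{"turn":[0,0,0],"translation":[-0.9,0,1.0],"jaw":87.6},{"turn":[0,0,0],"translation":[-1.9,0,2.3],"jaw":87.6},{"turn":[0,0,0],"translation":[-1.9,0,2.3],"jaw":87.6}]'
```

```text
clock: 13.85
ee_pos: [0.6055, -0.1492, 0.1538]
tool_rot: [[0.715, 0.367, 0.596], [0.283, -0.93, 0.233], [0.639, 0.002, -0.769]]
force: [-6.7, -2.7, -8.9]
grip_width: 0.997
gripper_force: 5.7
```

Still carrying the spring load at about 2 mm, below the 7 mm ride height, so the pin is entering the hole. Continue down.

```bash
python3 -m crank '[{"turn":[0,0,0],"translation":[-0.9,0,1.0],"jaw":87.6},{"turn":[0,0,0],"translation":[-1.9,0,2.3],"jaw":87.6},{"turn":[0,0,0],"translation":[-2.9,0,3.5],"jaw":87.6},{"turn":[0,0,0],"translation":[-3.8,0,4.6],"jaw":87.6},{"turn":[0,0,0],"translation":[-3.8,0,4.6],"jaw":87.6}]'
python3 -c "
from kin import *
theta()"
```

```text
clock: 14.48
ee_pos: [0.6073, -0.1497, 0.1502]
tool_rot: [[0.712, 0.366, 0.599], [0.283, -0.931, 0.232], [0.642, 0.005, -0.766]]
force: [-6.2, -1.9, -1.7]
grip_width: 1.003
gripper_force: 3.2
blobs [[284, 143, 22, 6, 96]] [[294.5, 146.3]]
th 0.343 0.53
```

```bash
python3 -c "
from kin import *
s=ctrl.get_state();p=np.array(s['ee_pos']);R=np.array(s['tool_rot']);a=PSI+.347
o=np.array([np.cos(a),np.sin(a),0]);l=np.array([-o[1],o[0],0]);d=p-[PX,PY,.164]
print('out',d@o-.12,'lat',d@l,'up',d[2]);tip=p+R@[0,0,.008]-[PX,PY,0]
for w in(-.0095,.0095):
    t=tip+R@[w,0,0];print(t@o-.12,t[2])
print(s['force'],R.T@np.array(s['force']))
"
```

```text
out -0.0034141607361670573 lat -0.04459901207139468 up -0.013735344169670788
-0.005556115132929473 0.13803117154204783
0.009005518156253722 0.15023571219778983
[-6.45853192 -2.27392796 -2.01221422] [-6.53610469 -0.25607562 -2.85414608]
```

```bash
python3 -m crank '[{"turn":[0,0,0],"translation":[-1,0,0.5],"jaw":87.6},{"turn":[0,0,0],"translation":[-2,0,1],"jaw":87.6},{"turn":[0,0,0],"translation":[-3,0,1],"jaw":87.6},{"turn":[0,0,0],"translation":[-3,0,1],"jaw":87.6}]'
```

```text
clock: 15.02
ee_pos: [0.6054, -0.1489, 0.1466]
tool_rot: [[0.713, 0.366, 0.598], [0.281, -0.931, 0.234], [0.642, 0.001, -0.767]]
force: [0.1, -0.8, -0.0]
grip_width: 0.998
gripper_force: 0.0
```

Free of the bar. Now a gentle sideways push to check that the pin is locked.

```bash
python3 -m crank '[{"turn":[0,0,0],"translation":[0,-3,0],"jaw":87.6},{"turn":[0,0,0],"translation":[0,-6,0],"jaw":87.6},{"turn":[0,0,0],"translation":[0,-9,0],"jaw":87.6},{"turn":[0,0,0],"translation":[0,-9,0],"jaw":87.6}]'
```

```text
clock: 15.52
ee_pos: [0.6021, -0.1424, 0.1463]
tool_rot: [[0.713, 0.365, 0.598], [0.283, -0.931, 0.231], [0.641, 0.005, -0.767]]
force: [1.3, -8.2, -2.5]
grip_width: 0.999
gripper_force: 4.4
```

It resists with 8 N, so it's locked. Back to the middle of the ring and withdraw along the finger, then up.

```bash
python3 -m crank '[{"turn":[0,0,0],"translation":[0,6,0],"jaw":87.6},{"turn":[0,0,0],"translation":[0,12,0],"jaw":87.6},{"turn":[0,0,0],"translation":[-0.5,12,-10],"jaw":87.6},{"turn":[0,0,0],"translation":[-0.5,12,-22],"jaw":87.6},{"turn":[0,0,0],"translation":[-0.5,12,-36],"jaw":87.6},{"turn":[0,0,0],"translation":[-0.5,12,-50],"jaw":87.6},{"turn":[0,0,0],"translation":[-0.5,12,-60],"jaw":87.6},{"turn":[0,0,0],"translation":[-0.5,12,-60],"jaw":87.6}]'
```

```text
clock: 16.52
ee_pos: [0.5693, -0.1658, 0.1926]
tool_rot: [[0.713, 0.366, 0.597], [0.282, -0.93, 0.234], [0.642, 0.001, -0.767]]
force: [0.4, 0.0, -0.0]
grip_width: 1.001
gripper_force: 0.0
```

```bash
python3 -m crank '[{"turn":[0,0,0],"translation":[20,20,-24],"jaw":87.6},{"turn":[0,0,0],"translation":[45,50,-54],"jaw":87.6},{"turn":[0,0,0],"translation":[70,90,-84],"jaw":87.6},{"turn":[0,0,0],"translation":[70,130,-84],"jaw":87.6},{"turn":[0,0,0],"translation":[70,130,-84],"jaw":87.6},{"turn":[0,0,0],"translation":[70,130,-84],"jaw":87.6}]'
python3 -c "
from kin import *
theta()
a=snapshot('top')[125:265,270:440];b=snapshot('scene')[130:270,250:420]
cv2.imwrite('pics/p6.png',cv2.resize(np.hstack([a,b])[:,:,::-1],None,fx=2.35,fy=2.35,interpolation=2))
q=[[PX+.12*np.cos(PSI+.349),PY+.12*np.sin(PSI+.349),z] for z in(.164,.171,.1665,.1735)];print(proj('scene',q).round(1).tolist())"
```

```text
clock: 17.27
ee_pos: [0.6167, -0.2863, 0.2994]
tool_rot: [[0.716, 0.366, 0.595], [0.28, -0.931, 0.236], [0.64, -0.002, -0.768]]
force: [-0.0, 0.6, -0.6]
grip_width: 1.0
gripper_force: 0.0
blobs [[284, 144, 22, 5, 92]] [[294.4, 146.4]]
th 0.345 0.44
[[322.4, 170.6], [322.5, 168.1], [322.4, 169.7], [322.5, 167.2]]
```

View pics/p6.png

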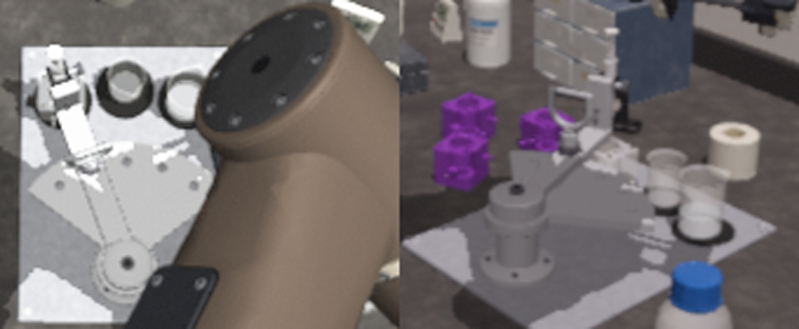

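The arm points at the cell and the syringe is over it. Ring bar at scene px (323,170.4) agrees with pin home (170.6; it would be 168 if riding). The cell and beakers stand, and the robot is clear.

```bash
python3 -c "
from bench import ctrl
print(ctrl.finish_job())"
```

```text
the job is handed in; nothing more can be done
None
```

The job is handed in: the syringe arm is swung one hole to the left, the pin is home in the new hole with the syringe over the clear cell, and the finger is out of the ring with nothing else moved.

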